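# Ready the scroll saw for an inside cut

### The arm

A 7-joint arm with a two-finger parallel gripper is mounted at the origin on a cart in front of the work surface, level with it; the furniture and walls round the work are solid. World frame = base frame: x ahead of the robot, y to its left, z up, the work surface at z = 0. Lengths are in m, angles in degrees, forces in N, time in s.
With the tool pointing down it reaches from about 0.425 to 0.875 m from the base axis. Payload 4.7 kg.
Tool frame: the origin (TCP) lies midway between the tips of the shut fingers; the grasp point (between the pads) lies 19 mm behind it; z points along the fingers, y is the direction in which the jaws open and shut (so a half turn about z gives the same grasp; the last joint's range is limited). The gripper opens to 87 mm and grips with 3 to 60 N. Pads are 19 mm wide; open, the fingers measure 117 mm over their backs; the gripper's body (75 mm by 190 mm) begins 51 mm behind the grasp point.
Start: joints at [0.808, 18.392, -4.016, 83.108, 1.295, 78.541, -3.26], TCP at [0.65, -0, 0.223] pointing down, gripper open.
Joint ranges: [-163.93, 163.93], [-17.29, 119.83], [-79.2, 71.16], [3.27, 140.29], [-89.18, 269.18], [5.43, 117.66], [-154.24, 154.24]. Speed limits (degrees/s): [147.25, 147.25, 180, 180, 180, 180, 180].

### API

Orientations are given as [roll, pitch, yaw] about the fixed x, y, z axes, in that order (R = Rz(yaw) Ry(pitch) Rx(roll)).
In Python, from cell import env gives the robot as it stands. The module is installed in compiled form; this text tells all that it offers.
- The arm moves only by the tool servo_tool, never from a script. Its argument "plan" is a list of rows, each a list of 3 entries, a list of its own where there are three numbers: the opening, from 0 (shut) to 1 (fully open), then the shift along the tool's x, y, z in cm, then the turn, a rotation vector about the tool's x, y, z in degrees. A call has 1 to 20 rows; each row shifts and turns the pose as measured when the row begins, along the tool's axes as they then stand; what a row does not reach is not made up. A row lasts 1/12 s, in which the tool goes at most 41.7 mm and 7.16 degrees, less where a joint would pass 70% of its speed; a pose out of reach is approached as far as the arm can. A call is refused whole if a number of a shift passes 4.17 or a number of a turn 7.16, either way. A call with a gripper value outside its range is refused whole. The fingers move at their own pace and stop on an object; "force" is the grip in N (left out, the last holds). Time passes only in rows, so rows that do not move let the fingers close. It gives the time, the measured TCP pose, the force and the opening at its end, in the units of the state.
- env.get_obs(): the state, without advancing time (a new reading comes with each control period).
- env.read_camera(name): name is "scene" or "side" or "wrist"; returns a dict with "image" (480x640x3 uint8, blue, green, red), "fx", "fy", "cx", "cy" (pixels), "rvec" (rotation vector, rad) and "tvec" (3), from world to camera coordinates, as OpenCV has them; the wrist camera has in their place "T_tool_cam" (4x4, takes a point from camera to tool coordinates, whose origin is the TCP and whose axes are the flange's). Camera axes: x right, y down, z forward; pixel columns grow to the right and rows downward; lengths in m; the calibration is good to about 2 mm. A picture is of the moment at which its call begins: read the wrist's pose just before it. There is no depth.
- env.sign_off(): hands the job in, once; it reports no verdict.
The state is a dict: "time_s": time; "qpos": joint angles; "joint_velocities": joint speeds; "effort": joint torques, N m; "tool_pos": TCP position; "tool_rot": TCP orientation; "force": force on the tool from outside, world axes, zero at the start; "wrist_torque": the same for the moment, N m; "grip_width": finger opening in m.
Only numpy, scipy, OpenCV 4.12 (cv2) and the standard library are available. Lean on these libraries where they do the work, as an engineer would, in place of code of your own. Each camera call takes 0.05 s, during which the arm holds its last target. There are 200 camera calls.

### The job

The scroll saw is threaded through the round hole in the plywood template for an inside cut, but its blade is still slack and its hold-down foot is still up. Tighten the blade by swinging the yellow-knobbed tension lever on top of the arm a full quarter turn until it lies back along the arm, and push the red-gripped foot lever at the front of the head, under the lamp, fully down so that the foot presses on the plywood. Do not shift the plywood, or the things lying round the saw.

Things in the scene. Friction and masses are not known exactly. Their poses are not given: they have to be found in the camera images.
- scroll_saw: dark blue-grey scroll saw, bolted down. Origin: centre of its foot plate (330x110 mm) on the bench, z up; its front (head, blade, lamp) is toward its -x, the arm runs back toward +x. Table 200x160 mm, centre x=-115 mm, top z=105 mm. Upper arm 46 mm wide on y=0, top z=235 mm, x -110 to 158 mm. Head 60x52 mm at x=-105 mm, z 166 to 242 mm. Blade at x=-105, y=0
- lamp (a point): centre of the underside of the flat black lamp (112x68 mm, 18 mm thick) fixed over the saw's head. Axes as the saw's; its front edge is 56 mm toward -x of this point, above the foot lever's grip. A thin stem behind its middle holds it
- foot_lever (a joint): angle of the foot lever, rad: 0 = fully up (lever points forward, 32 degrees above level), 1.05 = fully down at its stop (28 degrees below level). It stays where it is left; about 3 N at the grip moves it. A cam turns its swing into 25 mm of foot travel, and the foot is sprung
- foot_lever_grip (a point): middle of the red round grip (17 mm thick, 40 mm long along the lever) of the foot lever; it moves with the lever. Axes as the saw's while the lever is fully up
- foot_lever_hinge (a point): pivot of the foot lever at the front of the saw's head, fixed to the saw; axes as the saw's. The lever turns about this point's y axis; the grip lies 70 mm from it toward -x
- tension_lever (a joint): angle of the blade tension lever, rad: 0 = slack (points out to the saw's -y side, square to the arm), 1.571 = tight at its stop (lies back along the arm, toward the saw's +x). Counter-clockwise seen from above tightens; it stays where it is left; about 2 N at the knob moves it
- tension_grip (a point): middle of the upright yellow knob (23 mm across, 34 mm tall, this point lies 21 mm above the lower end of the knob) at the end of the tension lever, 75 mm from its pivot; moves with the lever
- tension_hinge (a point): foot of the tension lever's pivot on top of the saw's arm, fixed to the saw; z axis up is the axis of turning; the knob's middle circles 36 mm higher
- foot: bright forked hold-down foot, 56x32x5 mm, round the blade under the head. Origin: middle of its underside at its rear end. It hangs about 20 mm above the plywood while the lever is up
- board: plywood template 300x185x16 mm with a square and a round opening, lying loose on the saw's table, the blade standing in its round opening (60 mm across). Origin: centre of its underside; its top is 16 mm higher
- cork_block: cork sanding block 64x110x36 mm on the bench. Origin: centre of its underside
- wax_tin: flat dark round tin, 67 mm across, 32 mm tall, on the bench. Origin: centre of its underside
- router_handle: black turned machine handle with a bright spindle, 35x174x36 mm, lying on the bench. Origin: centre of its underside
- spare_drum: brown sanding drum standing on the bench, 50 mm across, 112 mm tall. Origin: centre of its underside

How it is judged:
By the outcome, as a careful person would: the job done as asked, in the order asked, and still so for the second after the job is handed in, with the robot touching nothing.
It also fails if it takes over 51 s, if anything falls off the work surface, if the arm or the gripper's body presses on something with over 40 N, if the wrist force passes 120 N, or if a joint passes its speed limit or range.

## Working session

There is one attempt and no reset: what is moved stays moved. The work goes in short steps, Python scripts to look and compute and a tool call to move; the robot and the scene stay as the last step left them, time stands still between calls to the robot, and variables do not carry over. Pictures are saved under pics/ and viewed, about 8 in all and at most 12, crops included, and the job is handed in when it is done.

Besides the shell and the picture viewer there is one more tool, called after "Call:" in YAML: its name, and indented under it one key for each argument. servo_tool: Moves the arm, as the interface text tells. Its arguments: {"type":"object","properties":{"plan":{"type":"array"},"force":{"type":"number"}},"required":["plan"]}

```bash
mkdir -p pics; cat > h.py <<'E'
import numpy as np, cv2
from cell import env
from scipy.spatial.transform import Rotation as R
def snap(n,f):
    c=env.read_camera(n); cv2.imwrite('pics/'+f,c['image']); return c
def proj(c,P):
    K=np.array([[c['fx'],0,c['cx']],[0,c['fy'],c['cy']],[0,0,1.]])
    return cv2.projectPoints(np.atleast_2d(np.array(P,float)),np.array(c['rvec'],float),np.array(c['tvec'],float),K,None)[0][:,0]
E
python3 - <<'E'
from h import *
import pickle
d={}
for n in('scene','side'):
    c=snap(n,n+'0.png'); d[n]={k:c[k] for k in c if k!='image'}
    M=cv2.Rodrigues(np.array(c['rvec'],float))[0]; print(n,-M.T@np.array(c['tvec']).ravel(),M[2],c['fx'])
pickle.dump(d,open('cams.pkl','wb'))
print(env.get_obs())
E
```

```text
scene [1.79312641 0.24569448 1.10579306] [-0.80414997 -0.13827138 -0.57812096] 623.822576606067
side [ 0.08703527 -1.49709398  1.26807946] [ 0.23857204  0.79749662 -0.55415027] 592.1865404117331
{'time_s': 0.1, 'qpos': array([ 0.81074681, 18.43601411, -4.01642299, 83.1673674 ,  1.29389408,
       78.54126119, -3.26167654]), 'joint_velocities': array([ 0.00504187, -0.12348183, -0.05686019, -0.11908804, -0.06622391,
       -0.00639275, -0.04000057]), 'effort': array([ 1.37795760e-04, -4.92569017e+01, -4.06077392e-01, -3.13399816e+01,
       -6.42974046e-02,  3.95253638e-02,  6.49213871e-05]), 'tool_pos': array([ 6.49505201e-01, -6.54807603e-05,  2.21562155e-01]), 'tool_rot': array([-1.79900532e+02,  4.07826378e-03,  8.99977881e+01]), 'force': array([-0.42479595, -0.09540893,  0.47020409]), 'wrist_torque': array([0.04041426, 0.00423122, 0.07052979]), 'grip_width': 0.08709507365917378}
```

View pics/scene0.png

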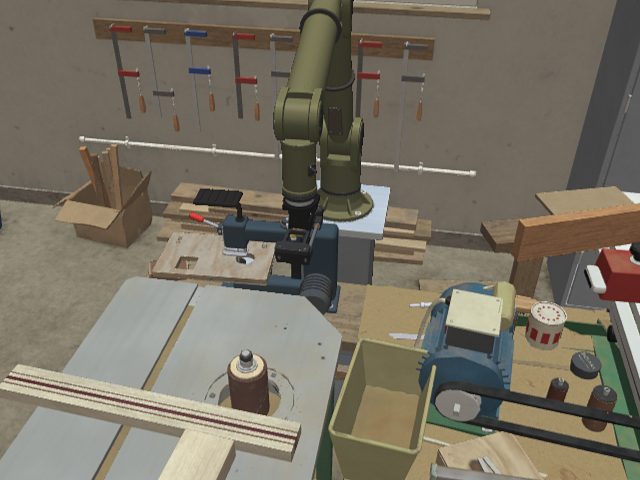

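View pics/side0.png

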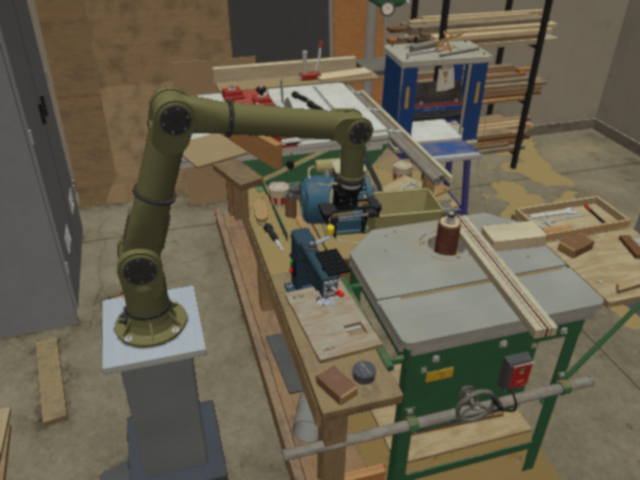

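```bash
python3 - <<'E'
import cv2, numpy as np
a=cv2.imread('pics/scene0.png')[170:320,140:360]; b=cv2.imread('pics/side0.png')[190:410,270:400]
a=cv2.resize(a,None,fx=3.6,fy=3.6,interpolation=cv2.INTER_CUBIC)
cv2.imwrite('pics/a.png',a)
b=cv2.resize(b[:180],None,fx=3.3,fy=3.3,interpolation=cv2.INTER_CUBIC)
cv2.imwrite('pics/b.png',b)
E
```

```text
(no output)
```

View pics/a.png

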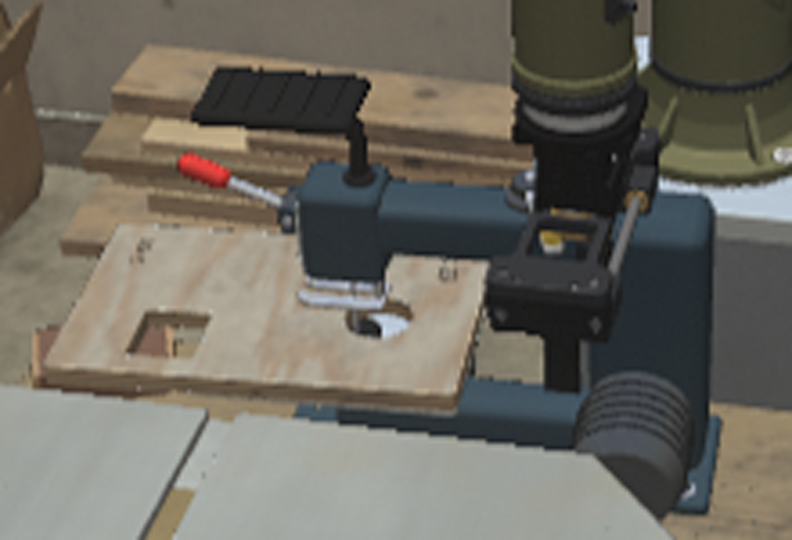

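View pics/b.png

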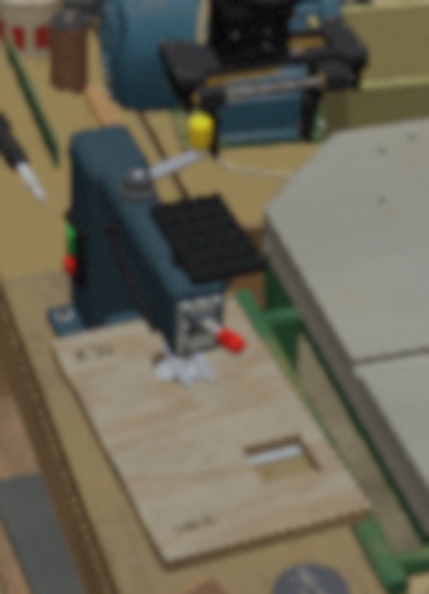

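```bash
cat >> h.py <<'E'
def ray(c,u):
    M=cv2.Rodrigues(np.array(c['rvec'],float))[0]; o=-M.T@np.array(c['tvec'],float).ravel()
    d=M.T@np.array([(u[0]-c['cx'])/c['fx'],(u[1]-c['cy'])/c['fy'],1]); return o,d/np.linalg.norm(d)
def atz(c,u,z):
    o,d=ray(c,u); return o+d*(z-o[2])/d[2]
def tri(c1,u1,c2,u2):
    o,d=ray(c1,u1);p,e=ray(c2,u2)
    s,t=np.linalg.lstsq(np.c_[d,-e],p-o,rcond=None)[0]; a=o+s*d;b=p+t*e
    return (a+b)/2,np.linalg.norm(a-b)
E
python3 - <<'E'
from h import *
import pickle
np.set_printoptions(precision=4,suppress=True)
d=pickle.load(open('cams.pkl','rb')); s,e=d['scene'],d['side']
S=lambda x,y:(140+x/3.6,170+y/3.6); E=lambda x,y:(270+x/3.3,190+y/3.3)
print('grip',tri(s,S(204,170),e,E(232,340)))
print('pivot tri',tri(s,S(519,190),e,E(138,183)),'atz',atz(e,E(138,183),.245))
print('knob z.271',atz(e,E(201,132),.271), 'tri',tri(s,S(551,243),e,E(201,132)))
# arm top left/near edges in scene at z=.235: near-edge top (world +x side)
for p in [(385,205),(515,215)]: print('arm near edge',atz(s,S(*p),.235))
for p in [(385,180),(505,186)]: print('arm far edge',atz(s,S(*p),.235))
for p in [(305,192),(380,192),(316,163),(385,170)]: print('head top',atz(s,S(*p),.242))
print('lamp tri nearfront/back', [tri(s,S(*p),e,E(*q)) for p,q in [((218,67),(190,280)),((192,120),(266,265)),((357,128),(210,195)),((368,78),(152,203))]])
for p in [(118,226),(490,262),(455,408),(42,372)]: print('board',atz(s,S(*p),.121))
for p in [(52,345),(168,562),(370,515)]: print('board side',atz(e,E(*p),.121))
E
```

```text
grip (array([ 0.521 , -0.2973,  0.2381]), np.float64(0.0029664727543041417))
pivot tri (array([ 0.5085, -0.0674,  0.2441]), np.float64(0.0048088215857866965)) atz [ 0.5074 -0.0653  0.245 ]
knob z.271 [ 0.5772 -0.0362  0.271 ] tri (array([ 0.5847, -0.0258,  0.2585]), np.float64(0.010854300581310455))
arm near edge [ 0.5344 -0.1595  0.235 ]
arm near edge [ 0.5299 -0.0673  0.235 ]
arm far edge [ 0.5033 -0.1681  0.235 ]
arm far edge [ 0.4952 -0.0825  0.235 ]
head top [ 0.5389 -0.2156  0.242 ]
head top [ 0.5293 -0.1641  0.242 ]
head top [ 0.5012 -0.2191  0.242 ]
head top [ 0.5011 -0.1683  0.242 ]
lamp tri nearfront/back [(array([ 0.4852, -0.2915,  0.3034]), np.float64(0.0014882588855958392)), (array([ 0.5529, -0.2867,  0.3011]), np.float64(0.0004535298452302864)), (array([ 0.5401, -0.1742,  0.2991]), np.float64(0.0018628517485559512)), (array([ 0.4852, -0.1817,  0.306 ]), np.float64(0.0019926591340909696))]
board [ 0.4365 -0.4089  0.121 ]
board [ 0.4309 -0.1127  0.121 ]
board [ 0.6085 -0.0956  0.121 ]
board [ 0.6224 -0.3945  0.121 ]
board side [ 0.4083 -0.1249  0.121 ]
board side [ 0.4316 -0.4182  0.121 ]
board side [ 0.6089 -0.4125  0.121 ]
```

Call:
servo_tool:
  plan:
    - [1,[0,0,-4],[0,0,0]]
    - [1,[0,0,-4],[0,0,0]]
    - [1,[0,0,-4],[0,0,0]]
    - [1,[-1.8,-3.6,-2],[0,0,0]]
    - [1,[-1.8,-3.6,0],[0,0,0]]
    - [1,[0,0,0],[0,0,0]]
    - [1,[0,0,0],[0,0,0]]

```text
time_s: 0.68
tool_pos: [0.5763, -0.0349, 0.3566]
tool_rot: [-178.8, 0.0, 90.1]
force: [0.1, 0.7, 0.3]
grip_width: 0.0875
```

```bash
python3 - <<'E'
from h import *
import pickle
o=env.get_obs(); c=snap('wrist','w1.png'); pickle.dump((o,{k:c[k] for k in c if k!='image'}),open('w1.pkl','wb'))
print(o['tool_pos'],o['tool_rot'],c['T_tool_cam'])
E
```

```text
[ 0.57629361 -0.03485209  0.35661681] [-1.78787429e+02  9.35033707e-03  9.01310674e+01] [[ 5.67359110e-04 -9.69591898e-01 -2.44726847e-01  6.61456740e-02]
 [ 9.99999820e-01  5.02959428e-04  3.25643152e-04  1.78531226e-04]
 [-1.92653287e-04 -2.44726988e-01  9.69592009e-01 -1.60705885e-01]
 [ 0.00000000e+00  0.00000000e+00  0.00000000e+00  1.00000000e+00]]
```

View pics/w1.png

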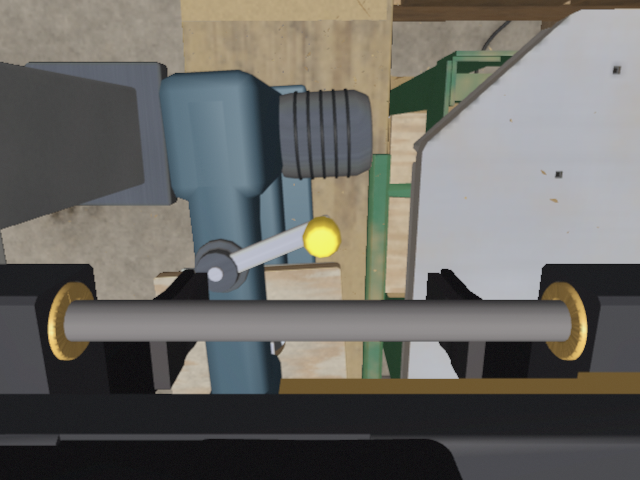

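```bash
python3 - <<'E'
from h import *
import pickle
np.set_printoptions(precision=4,suppress=True)
o,c=pickle.load(open('w1.pkl','rb'))
Rt=R.from_euler('xyz',o['tool_rot'],degrees=True).as_matrix(); T=np.array(c['T_tool_cam'])
def w(u,z):
    d=Rt@T[:3,:3]@np.array([(u[0]-c['cx'])/c['fx'],(u[1]-c['cy'])/c['fy'],1]); p=o['tool_pos']+Rt@T[:3,3]
    return p+d*(z-p[2])/d[2]
k=w((322,238),.284);p=w((216,272),.258);print('knob top',k,'piv',p,np.hypot(*(k-p)[:2]),np.degrees(np.arctan2(*(k-p)[1::-1])))
for a,b in [((192,215),(268,215)),((213,385),(282,385)),((196,250),(267,275))]: print(w(a,.235),w(b,.235),w(a,.235)/2+w(b,.235)/2)
E
```

```text
knob top [ 0.5777 -0.0304  0.284 ] piv [ 0.5103 -0.0602  0.258 ] 0.07374712079707615 23.826806106107284
[ 0.4901 -0.0281  0.235 ] [ 0.5412 -0.0278  0.235 ] [ 0.5157 -0.0279  0.235 ]
[ 0.497  -0.1569  0.235 ] [ 0.5484 -0.156   0.235 ] [ 0.5227 -0.1565  0.235 ]
[ 0.4912 -0.0525  0.235 ] [ 0.5394 -0.0701  0.235 ] [ 0.5153 -0.0613  0.235 ]
```

Call:
servo_tool:
  plan:
    - [0.6,[0,0,0],[-1.2,0,6.6]]
    - [0.6,[0,0,0],[0,0,6.6]]
    - [0.6,[0,0,0],[0,0,6.6]]
    - [0.6,[0,0,0],[0,0,6.6]]
    - [0.6,[0,0,0],[0,0,6.6]]
    - [0.6,[0,0,0],[0,0,6.6]]
    - [0.6,[0,0,0],[0,0,6.6]]
    - [0.6,[0,0,0],[0,0,6.6]]
    - [0.6,[0,0,0],[0,0,6.6]]
    - [0.6,[0,0,0],[0,0,6.6]]
    - [0.6,[0,0,0],[0,0,0]]

```text
time_s: 1.65
tool_pos: [0.5812, -0.029, 0.3455]
tool_rot: [-179.7, 0.9, 21.3]
force: [-0.7, -0.0, 1.2]
grip_width: 0.0524
```

Call:
servo_tool:
  plan:
    - [0.6,[-0.5,0.3,3],[0,-0.9,-2]]
    - [0.6,[0,0,3],[0,0,0]]
    - [0.6,[0,0,1.5],[0,0,0]]
    - [0.6,[0,0,0],[0,0,0]]

```text
time_s: 1.98
tool_pos: [0.5782, -0.0316, 0.2666]
tool_rot: [-179.6, 1.8, 24.4]
force: [-0.0, 0.9, -0.1]
grip_width: 0.0521
```

```bash
python3 - <<'E'
from h import *
o=env.get_obs();print(o['tool_pos'],o['tool_rot'],o['force'],o['qpos'])
c=snap('wrist','w2.png')
d=env.read_camera('side')['image'][190:300,270:400]
i=c['image']; d=cv2.resize(d,None,fx=2.5,fy=2.5,interpolation=cv2.INTER_CUBIC)
i=i[:,80:560].copy(); o=np.zeros((480,800,3),np.uint8); o[:,:480]=i; o[:d.shape[0],480:480+min(320,d.shape[1])]=d[:,:320]
cv2.imwrite('pics/w2c.png',o)
E
```

```text
[ 0.57824106 -0.0315666   0.26659189] [-179.61326135    1.75308553   24.37469499] [-0.04368174  0.86698169 -0.08270117] [ -0.49694369  10.08401504   0.86493396  88.32258995   0.23216985
  83.34867936 -65.30469487]
```

View pics/w2c.png

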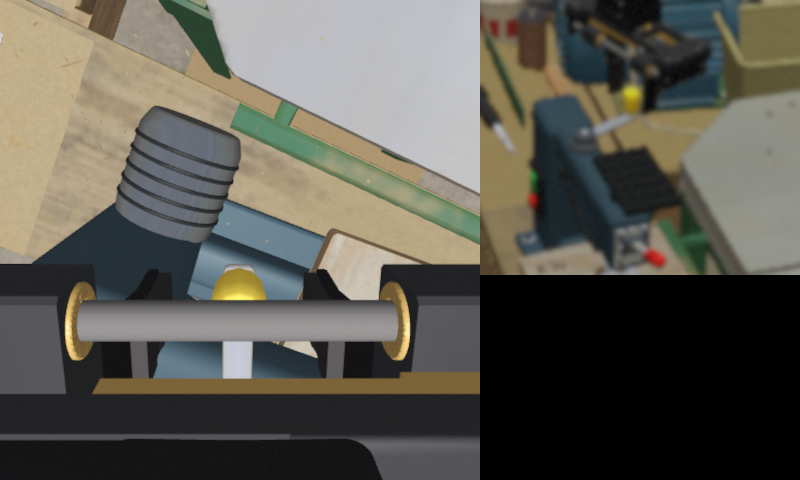

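Call:
servo_tool:
  plan:
    - [0.6,[0,0,1.1],[0,1.8,0]]
    - [0.6,[0,0,0],[0,0,0]]
    - [0.15,[0,0,0],[0,0,0]]
    - [0.15,[0,0,0],[0,0,0]]
    - [0.15,[0,0,0],[0,0,0]]
    - [0.15,[0,0,0],[0,0,0]]
    - [0.15,[0,0,0],[0,0,0]]
    - [0.15,[0,0,0],[0,0,0]]
  force: 10

```text
time_s: 2.75
tool_pos: [0.5846, -0.0301, 0.2678]
tool_rot: [-180.0, -0.9, 24.7]
force: [-0.4, 0.4, -1.5]
grip_width: 0.022
```

Call:
servo_tool:
  plan:
    - [0.5,[0,0,0],[0,0,0]]
    - [0.5,[0,0,0],[0,0,0]]
    - [0.5,[-0.5,0,1.2],[0,0,0]]
    - [0.5,[0,0,0],[0,0,0]]
    - [0.15,[0,0,0],[0,0,0]]
    - [0.15,[0,0,0],[0,0,0]]
    - [0.15,[0,0,0],[0,0,0]]
    - [0.15,[0,0,0],[0,0,0]]
    - [0.15,[0,0,0],[0,0,0]]
  force: 10

```text
time_s: 3.5
tool_pos: [0.5815, -0.0318, 0.2575]
tool_rot: [179.9, -1.0, 24.7]
force: [-0.4, 0.0, 0.1]
grip_width: 0.0219
```

Call:
servo_tool:
  plan:
    - [0.15,[-0.04,-0.78,0],[0,0,-6]]
    - [0.15,[-0.04,-0.78,0],[0,0,-6]]
    - [0.15,[-0.04,-0.78,0],[0,0,-6]]
    - [0.15,[-0.04,-0.78,0],[0,0,-6]]
    - [0.15,[0,0,0],[0,0,0]]

```text
time_s: 3.92
tool_pos: [0.5645, -0.0072, 0.2574]
tool_rot: [179.3, -1.0, 49.6]
force: [-1.9, 0.7, -1.2]
grip_width: 0.0217
```

Call:
servo_tool:
  plan:
    - [0.15,[-0.08,-0.78,0],[0,0,-5.5]]
    - [0.15,[-0.08,-0.78,0],[0,0,-5.5]]
    - [0.15,[-0.08,-0.78,0],[0,0,-6]]
    - [0.15,[-0.08,-0.78,0],[0,0,-6]]
    - [0.15,[-0.08,-0.78,0],[0,0,-6]]
    - [0.15,[-0.08,-0.78,0],[0,0,-6]]
    - [0.15,[0,0,0],[0,0,0]]

```text
time_s: 4.5
tool_pos: [0.5261, 0.0137, 0.2572]
tool_rot: [178.2, -0.9, 85.2]
force: [-2.5, -0.7, -1.6]
grip_width: 0.0216
```

Call:
servo_tool:
  plan:
    - [0.15,[-0.1,-0.8,0],[0,0,-5]]
    - [0.15,[-0.1,-0.8,0],[0,0,-4]]
    - [0.15,[0,-0.5,0],[0,0,0]]
    - [0.15,[0,-0.4,0],[0,0,0]]
    - [0.15,[0,0,0],[0,0,0]]

```text
time_s: 4.92
tool_pos: [0.5059, 0.0164, 0.2573]
tool_rot: [177.4, -1.0, 93.4]
force: [-0.0, 1.3, -1.2]
grip_width: 0.0223
```

Call:
servo_tool:
  plan:
    - [0.15,[0,-0.5,0],[0,0,0]]
    - [0.15,[0,-0.6,0],[0,0,0]]
    - [0.15,[0,-0.6,0],[0,0,0]]

```text
time_s: 5.17
tool_pos: [0.5033, 0.0165, 0.2577]
tool_rot: [175.6, -1.1, 92.9]
force: [21.5, 3.9, -13.2]
grip_width: 0.0251
```

Call:
servo_tool:
  plan:
    - [0.45,[0,0,0],[0,0,0]]
    - [0.45,[0,0,0],[0,0,0]]
    - [0.45,[0,0,0],[0,0,0]]
    - [0.45,[0,0,-3],[0,0,0]]
    - [0.45,[0,0,-4],[-3,0,0]]
    - [0.45,[0,0,-4],[0,0,0]]
    - [0.45,[0,0,-2],[0,0,0]]
    - [0.45,[0,0,0],[0,0,0]]

```text
time_s: 5.83
tool_pos: [0.4863, 0.0074, 0.3899]
tool_rot: [173.2, -0.9, 91.8]
force: [1.5, -1.0, 0.4]
grip_width: 0.0395
```

```bash
python3 - <<'E'
from h import *
import pickle
o=env.get_obs();print(o['tool_pos'],o['tool_rot'],o['force'])
c=snap('wrist','w3.png')
Rt=R.from_euler('xyz',o['tool_rot'],degrees=True).as_matrix(); T=np.array(c['T_tool_cam'])
pickle.dump((o,{k:c[k] for k in c if k!='image'}),open('w3.pkl','wb'))
E
```

```text
[0.48633844 0.00737189 0.38987961] [173.2275213   -0.88570747  91.75918921] [ 1.47044218 -0.97072244  0.37333904]
```

View pics/w3.png

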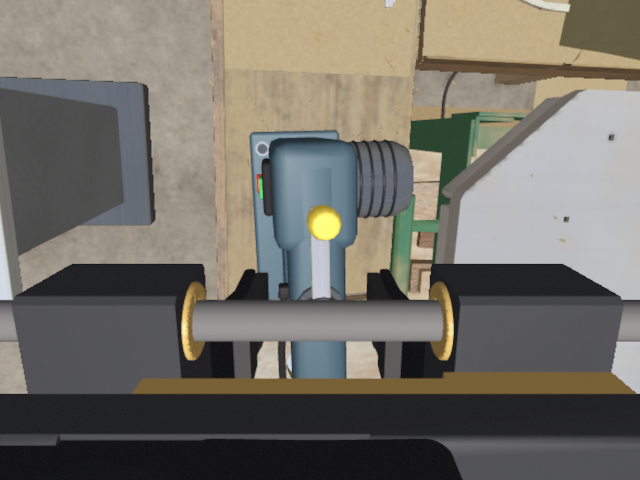

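Call:
servo_tool:
  plan:
    - [0.0,[0,0,-2],[6.8,0,0]]
    - [0.0,[-4,0.4,0],[0,0,0]]
    - [0.0,[-4,0.4,0],[0,0,0]]
    - [0.0,[-4,0.4,0],[0,0,0]]
    - [0.0,[-4,0.4,0],[0,0,0]]
    - [0.0,[-4,0.4,0],[0,0,0]]
    - [0.0,[-4,0.4,0],[0,0,0]]
    - [0.0,[-4,0.4,0],[0,0,0]]
    - [0.0,[-4,0.4,0],[0,0,0]]
    - [0.0,[-4,0.4,0],[0,0,0]]
    - [0.0,[-4,0.4,0],[0,0,0]]
    - [0.0,[-3,0,0],[0,0,0]]
    - [0.0,[0,0,0],[0,0,0]]

```text
time_s: 6.97
tool_pos: [0.5248, -0.4353, 0.3636]
tool_rot: [-175.9, -1.5, 91.6]
force: [-0.9, -0.7, -0.1]
grip_width: 0.0006
```

Call:
servo_tool:
  plan:
    - [0.0,[-1,0,-2],[-4,6,0]]
    - [0.0,[0,0,0],[0,6.5,0]]
    - [0.0,[0,0,0],[0,6.5,0]]
    - [0.0,[0,0,0],[0,6.5,0]]
    - [0.0,[0,0,0],[0,6.5,0]]
    - [0.0,[0,0,0],[0,6.5,0]]
    - [0.0,[0,0,0],[0,6.5,0]]
    - [0.0,[0,0,0],[0,0,0]]

```text
time_s: 7.63
tool_pos: [0.5225, -0.4209, 0.3261]
tool_rot: [-177.6, -33.0, 89.8]
force: [-0.4, -0.1, -1.3]
grip_width: 0.0006
```

```bash
python3 - <<'E'
from h import *
o=env.get_obs();print(o['tool_pos'],o['tool_rot'],o['force'],o['qpos'],'\n',R.from_euler('xyz',o['tool_rot'],degrees=True).as_matrix())
E
```

```text
[ 0.52250178 -0.42085666  0.32608925] [-177.55420458  -32.96555855   89.78485754] [-0.40204446 -0.11467641 -1.33250214] [ 59.62059299  43.89511962 -29.43663062  43.81497723  -6.26255332
 117.48655817  32.32438024] 
 [[ 0.00315038  0.99916919 -0.04063259]
 [ 0.83899189  0.01946885  0.54379552]
 [ 0.5441348  -0.03580358 -0.83823351]]
```

Call:
servo_tool:
  plan:
    - [0.0,[2,0,2.5],[0,0,0]]
    - [0.0,[2,0,2.5],[0,0,0]]
    - [0.0,[2,0,2.5],[0,0,0]]
    - [0.0,[0,0,0],[0,0,0]]

```text
time_s: 7.97
tool_pos: [0.5165, -0.328, 0.2853]
tool_rot: [-176.8, -33.5, 89.0]
force: [0.3, 1.5, -0.3]
grip_width: 0.0004
```

```bash
python3 - <<'E'
from h import *
o=env.get_obs();print(o['tool_pos'],o['tool_rot'],o['qpos'])
a=snap('scene','s2.png')['image'][140:290,140:330]; b=snap('side','e2.png')['image'][220:340,280:400]
a=cv2.resize(a,(456,360),interpolation=cv2.INTER_CUBIC); b=cv2.resize(b,(340,340),interpolation=cv2.INTER_CUBIC)
im=np.zeros((360,800,3),np.uint8); im[:,:456]=a; im[:340,460:]=b; cv2.imwrite('pics/c2.png',im)
E
```

```text
[ 0.51647464 -0.32797301  0.28530289] [-176.80768107  -33.53563946   88.98624434] [ 61.11342446  34.41147571 -30.62012766  64.15970305 -10.08290449
 106.19893114  30.84678146]
```

View pics/c2.png

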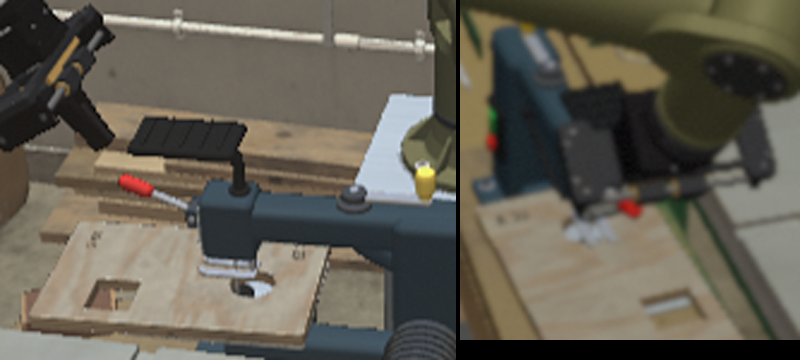

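Call:
servo_tool:
  plan:
    - [0.0,[0.9,0.35,2.4],[0,0,0]]
    - [0.0,[0,0,0],[0,0,0]]
    - [0.0,[-0.55,0,0.83],[0,0,0]]
    - [0.0,[-0.55,0,0.83],[0,0,0]]
    - [0.0,[-0.55,0,0.83],[0,0,0]]

```text
time_s: 8.48
tool_pos: [0.5185, -0.3222, 0.2422]
tool_rot: [-177.1, -32.3, 88.2]
force: [0.7, -9.2, 7.2]
grip_width: 0.0003
```

Call:
servo_tool:
  plan:
    - [0.0,[0,0,-2.5],[0,0,0]]
    - [0.0,[1.4,0,-2.1],[0,0,0]]
    - [0.0,[0,0,0],[0,4,0]]
    - [0.0,[0,0,0],[0,4,0]]
    - [0.0,[0,0,0],[0,0,0]]

```text
time_s: 8.9
tool_pos: [0.5187, -0.3409, 0.2838]
tool_rot: [-176.4, -40.5, 87.1]
force: [-1.2, -0.7, -1.0]
grip_width: 0.0006
```

```bash
python3 - <<'E'
from h import *
import pickle
np.set_printoptions(precision=4,suppress=True)
o=env.get_obs();print(o['tool_pos'],o['tool_rot'],o['qpos'][5],o['force'],'\n',R.from_euler('xyz',o['tool_rot'],degrees=True).as_matrix())
s=env.read_camera('scene'); e=env.read_camera('side'); u=[]
for n,c in(('scene',s),('side',e)):
    i=c['image'].astype(int); m=(i[...,2]>150)&(i[...,1]<70)&(i[...,0]<70)
    x0,y0=((140,170) if n=='scene' else (325,275)); mm=np.zeros_like(m); mm[y0:y0+90,x0:x0+(110 if n=='scene' else 40)]=1
    y,x=np.where(m&mm); print(n,len(x),x.min(),x.max(),y.min(),y.max(),x.mean(),y.mean()); u.append((x.mean(),y.mean()))
    print('TCP proj',proj(c,o['tool_pos']))
print('grip',tri(s,u[0],e,u[1]))
a=s['image'][170:260,150:270]; cv2.imwrite('pics/c3.png',cv2.resize(a,(800,600),interpolation=cv2.INTER_CUBIC))
E
```

```text
[ 0.5187 -0.3409  0.2838] [-176.4097  -40.5286   87.0535] 109.98314290453438 [-1.1711 -0.6966 -0.9787] 
 [[ 0.0391  0.9988 -0.0292]
 [ 0.7591 -0.0107  0.6509]
 [ 0.6498 -0.0476 -0.7586]]
scene 38 189 203 214 220 196.0 217.52631578947367
TCP proj [[178.115  200.2585]]Traceback (most recent call last):
  File "<stdin>", line 9, in <module>
    return umr_minimum(a, axis, None, out, keepdims, initial, where)
ValueError: zero-size array to reduction operation minimum which has no identity
```

Call:
servo_tool:
  plan:
    - [0.0,[1.2,0,2],[0,0,0]]
    - [0.0,[1.2,0,2],[0,0,0]]
    - [0.0,[0,0,0],[0,0,0]]

```text
time_s: 9.25
tool_pos: [0.5198, -0.2943, 0.2688]
tool_rot: [-176.7, -40.1, 87.3]
force: [1.1, 1.0, 0.6]
grip_width: 0.0002
```

Call:
servo_tool:
  plan:
    - [0.0,[-0.65,0,0.76],[0,0,0]]
    - [0.0,[-0.65,0,0.76],[0,0,0]]
    - [0.0,[-0.65,0,0.76],[0,0,0]]

```text
time_s: 9.5
tool_pos: [0.52, -0.2943, 0.2406]
tool_rot: [-177.2, -39.7, 87.8]
force: [1.0, -1.9, 2.9]
grip_width: 0.0006
```

Call:
servo_tool:
  plan:
    - [0.0,[-0.65,0,0.76],[0,0,0]]
    - [0.0,[-0.65,0,0.76],[0,0,0]]
    - [0.0,[-0.65,0,0.76],[0,0,0]]
    - [0.0,[-0.65,0,0.76],[0,0,0]]

```text
time_s: 9.83
tool_pos: [0.5194, -0.2965, 0.198]
tool_rot: [-177.4, -39.7, 87.8]
force: [1.0, 1.0, 4.4]
grip_width: 0.0006
```

Call:
servo_tool:
  plan:
    - [0.0,[-0.65,0,0.76],[0,0,0]]
    - [0.0,[-0.65,0,0.76],[0,0,0]]
    - [0.0,[-0.45,0,0.5],[0,0,0]]

```text
time_s: 10.08
tool_pos: [0.5196, -0.2961, 0.1893]
tool_rot: [-178.4, -40.5, 88.6]
force: [-8.8, -2.7, 28.4]
grip_width: 0.0004
```

```bash
python3 - <<'E'
from h import *
o=env.get_obs();print(o['tool_pos'],o['force'])
a=snap('scene','s4.png')['image'][160:280,140:300]
cv2.imwrite('pics/c4.png',cv2.resize(a,(800,600),interpolation=cv2.INTER_CUBIC))
E
```

```text
[ 0.51961783 -0.29607838  0.18927518] [-8.76153471 -2.66887951 28.42164961]
```

View pics/c4.png

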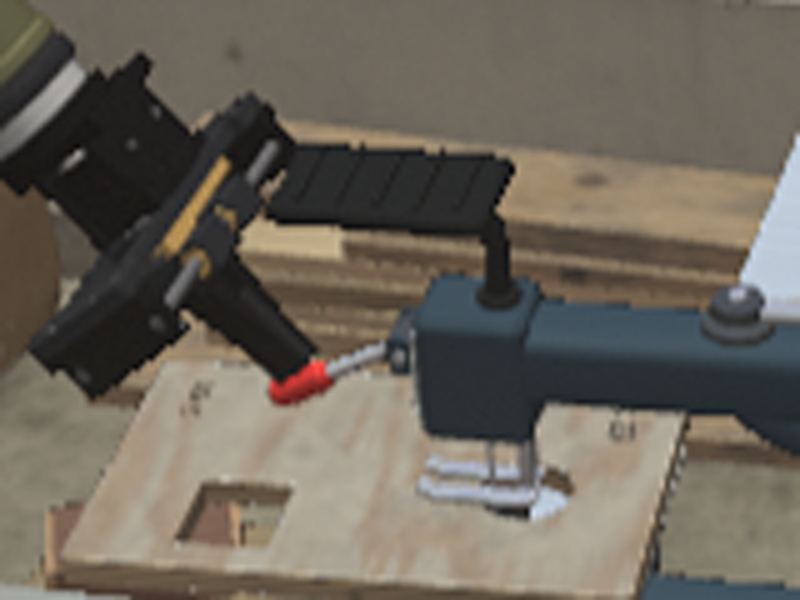

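```bash
python3 - <<'E'
from h import *
import pickle
s=pickle.load(open('cams.pkl','rb'))['scene']
for f in('scene0','s4'):
    i=cv2.imread(f'pics/{f}.png').astype(int)[180:250,170:230]; m=(i[...,2]>130)&(i[...,1]<90)&(i[...,0]<90)
    y,x=np.where(m); x=x+170;y=y+180; v=np.linalg.svd(np.c_[x-x.mean(),y-y.mean()],full_matrices=False)[2][0]
    print(f,len(x),x.min(),x.max(),y.min(),y.max(),x.mean(),y.mean(),np.degrees(np.arctan(v[1]/v[0])))
yaw=np.radians(93); f=-np.array([np.cos(yaw),np.sin(yaw),0])
g=np.array([.521,-.2973,.2381]); up=lambda a:.07*(np.cos(a)*f+np.sin(a)*np.array([0,0,1])); h=g-up(np.radians(32))
print('hinge',h,proj(s,h))
for d in(32,-16,-20,-24,-28,-32):
    a=np.radians(d);p=proj(s,[h+up(a)*.72,h+up(a),h+up(a)*1.28]); v=p[2]-p[0]; print(d,p[1],np.degrees(np.arctan(v[1]/v[0])))
E
```

```text
scene0 73 190 203 212 220 196.36986301369862 216.1917808219178 22.539096567226377
s4 40 194 205 233 239 199.5 235.825 -22.630062330358
hinge [ 0.51789316 -0.23801799  0.20100565] [[220.09974466 231.32694109]]
32 [196.2323696  217.61662217] 29.874681700980414
-16 [195.62424577 235.53997834] -9.766773848065638
-20 [196.3780851  237.04608276] -13.554967792102333
-24 [197.24360551 238.52012525] -17.46960352562729
-28 [198.21626606 239.95536378] -21.518789908608635
-32 [199.29108764 241.34528896] -25.708534075899873
```

Call:
servo_tool:
  plan:
    - [0.0,[-0.75,0,0.87],[0,0,0]]
    - [0.0,[-0.75,0,0.87],[0,0,0]]
    - [0.0,[-0.75,0,0.87],[0,0,0]]

```text
time_s: 10.38
tool_pos: [0.5196, -0.2958, 0.1882]
tool_rot: [-179.9, -41.4, 90.0]
force: [-10.6, -7.0, 45.5]
grip_width: 0.0005
```

Call:
servo_tool:
  plan:
    - [0.0,[0,0,-1.5],[0,0,0]]
    - [0.0,[0,0,-3],[0,0,0]]
    - [0.0,[0,0,-4],[0,0,0]]
    - [0.0,[0,0,-4],[0,0,0]]
    - [0.0,[0,0,0],[0,0,0]]
    - [0.0,[0,0,0],[0,0,0]]

```text
time_s: 10.88
tool_pos: [0.5165, -0.385, 0.2836]
tool_rot: [-179.6, -41.2, 89.7]
force: [-0.0, 0.7, -1.0]
grip_width: 0.0007
```

```bash
python3 - <<'E'
from h import *
o=env.get_obs();print(o['tool_pos'],o['force'],o['time_s'])
c=snap('scene','s5.png')
for f in('scene0','s5'):
    i=cv2.imread(f'pics/{f}.png').astype(int)[180:250,170:230]; m=(i[...,2]>130)&(i[...,1]<90)&(i[...,0]<90)
    y,x=np.where(m); x=x+170;y=y+180; v=np.linalg.svd(np.c_[x-x.mean(),y-y.mean()],full_matrices=False)[2][0]
    print(f,len(x),x.min(),x.max(),y.min(),y.max(),x.mean(),y.mean(),np.degrees(np.arctan(v[1]/v[0])))
a=cv2.imread('pics/scene0.png')[190:290,150:330]; b=c['image'][190:290,150:330]
im=np.vstack([cv2.resize(t,(540,300),interpolation=cv2.INTER_CUBIC) for t in(a,b)]); cv2.imwrite('pics/c5.png',im)
E
```

```text
[ 0.51653431 -0.38498505  0.28362585] [-0.04958151  0.7295987  -1.03061866] 10.8833
scene0 73 190 203 212 220 196.36986301369862 216.1917808219178 22.539096567226377
s5 44 194 205 233 238 199.22727272727272 235.5 -16.230051034888326
```

View pics/c5.png

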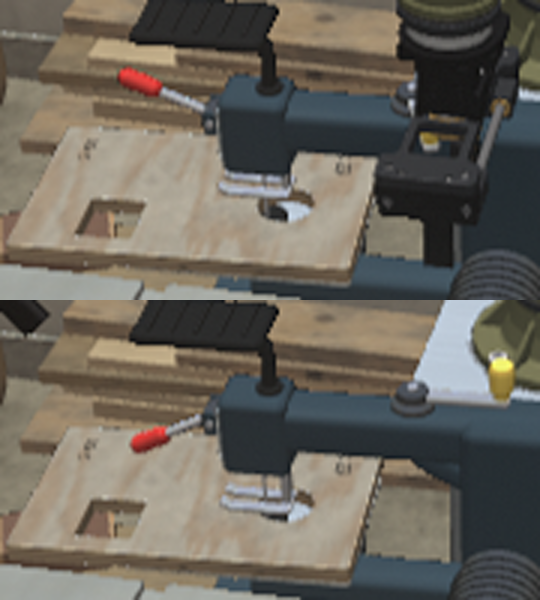

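```bash
python3 - <<'E'
from h import *
import pickle
s=pickle.load(open('cams.pkl','rb'))['scene']
E={}
for f in('scene0','s5'):
    i=cv2.imread(f'pics/{f}.png').astype(float)[195:255,180:215]; w=np.clip((i[...,2]-np.maximum(i[...,0],i[...,1])-60)/60,0,1)
    w[cv2.dilate((w>.9).astype(np.uint8),np.ones((5,5)))==0]=0
    y,x=np.mgrid[195:255,180:215]; W=w.sum(); mx,my=(w*x).sum()/W,(w*y).sum()/W
    C=np.cov(np.c_[x.ravel(),y.ravel()].T,aweights=w.ravel()); l,V=np.linalg.eigh(C); v=V[:,1]
    print(f,W,mx,my,np.degrees(np.arctan(v[1]/v[0])),np.sqrt(l*12))
    E[f]=mx,my
yaw=np.radians(93); f=-np.array([np.cos(yaw),np.sin(yaw),0])
for dz in(0,.003,.006):
  g=np.array([.521,-.2973,.2381+dz]);u=lambda d:.07*(np.cos(np.radians(d))*f+np.array([0,0,np.sin(np.radians(d))]));h=g-u(32)
  for d in(-20,-24,-28): print(dz,d,proj(s,h+u(d))[0]-proj(s,g)[0])
print(np.subtract(E['s5'],E['scene0']))
# board shift check between images
a,b=[cv2.imread(f'pics/{k}.png',0)[228:282,150:245] for k in('scene0','s5')]
m=np.ones_like(a)*255
p=cv2.goodFeaturesToTrack(a,30,.02,5);q,st,_=cv2.calcOpticalFlowPyrLK(a,b,p,None);print('board flow median',np.median((q-p)[st[:,0]==1],axis=0))
E
```

```text
scene0 68.75 196.22763636363635 216.40436363636363 21.93966766097355 [ 5.17370032 13.8201611 ]
s5 49.833333333333336 199.27558528428094 235.28561872909697 -21.954107538240407 [ 4.77154632 11.70790217]
0 -20 [ 0.1457155 19.4294606]
0 -24 [ 1.01123591 20.90350309]
0 -28 [ 1.98389646 22.33874161]
0.003 -20 [ 0.14866392 19.47175831]
0.003 -24 [ 1.01528717 20.94877276]
0.003 -28 [ 1.98915245 22.38687029]
0.006 -20 [ 0.15162469 19.51419306]
0.006 -24 [ 1.0193535  20.99418878]
0.006 -28 [ 1.99442645 22.43515422]
[ 3.04794892 18.88125509]
board flow median [[0.01263809 0.01203537]]
```

```bash
python3 -c "
from cell import env
print(env.sign_off())"
```

```text
the job is handed in; nothing more can be done
None
```

I tightened the blade and then pressed the foot down, in that order. I handed the job in at about 11 s on the robot's clock, with the gripper clear of everything.

**Tension lever:** I gripped the yellow knob and swung it counter-clockwise until it met its stop, which pushed back with about 21 N. The wrist picture afterwards shows the lever lying back along the arm. It had started about 20° past square, not exactly at 0.

**Foot lever:** My first push slipped off the front of the grip without moving the lever. The second, from further in with more tilt, pressed it down to a hard stop: at 45 N it moved only 1 mm more. The pictures show the lever about 28° below level and staying there after I let go.

**Checks that disagreed:** At first the pixel measurements gave anything from 18° to 32° below level for the foot lever. They agree if it started at about 24° above level instead of 32°, which also explains why the stop came about 8 mm higher than I had worked out.

**Plywood and surroundings:** The plywood moved less than 0.1 pixel between the before and after pictures. I did not check the loose items round the saw after the moves, but the arm did not go near them. The foot looks to be on the plywood, judged only from its drop of about 5–6 pixels in the scene view.

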